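# Clamp the jam jar's lid: touch, then a quarter turn

### The arm

A 7-joint arm with a two-finger parallel gripper is mounted at the origin on a cart in front of the work surface, level with it; the furniture and walls round the work are solid. World frame = base frame: x ahead of the robot, y to its left, z up, the work surface at z = 0. Lengths are in mm, angles in rad, forces in N, time in s.
With the tool pointing down it reaches from about 400 to 875 mm from the base axis. Payload 4.4 kg.
Tool frame: the origin (TCP) lies midway between the tips of the shut fingers; the grasp point (between the pads) lies 19 mm behind it; z points along the fingers, y is the line along which they close (so a half turn about z gives the same grasp; the last joint's range is limited). The gripper opens to 85 mm and grips with 20 to 120 N. Pads are 22 mm wide; open, the fingers measure 114 mm over their backs; the gripper's body (76 mm by 85 mm) begins 54 mm behind the grasp point. The pads swing forward as they close: fully open they stand 13 mm farther back than shut.
Start: joints at [-1.388, 0.628, 0.038, 1.517, -0.027, 0.996, -0.02], TCP at [160.031, 630.006, 231.313] pointing down, gripper open.
Joint ranges: [-3.06, 3.06], [-0.37, 2.12], [-1.25, 1.32], [0.18, 2.47], [-1.1, 4.24], [0.23, 1.98], [-2.94, 2.94]. Speed limits (rad/s): [2.57, 2.57, 3.14, 3.14, 3.14, 3.14, 3.14].

### API

Orientations are given as [roll, pitch, yaw] about the fixed x, y, z axes, in that order (R = Rz(yaw) Ry(pitch) Rx(roll)).
In Python, from cell import ctrl gives the robot as it stands.
- The arm moves only by the shell command python3 -m handwheel 'ROWS'. ROWS is JSON, a list of rows, each a list of 3 entries, a list of its own where there are three numbers: the turn, a rotation vector about the tool's x, y, z in degrees, then the shift along the tool's x, y, z in m, then the closure, from 0 (fully open) to 1 (shut). A call has 1 to 5 rows; each row shifts and turns the commanded pose from where the row before left it, along the tool's axes as they then stand; what a row does not reach is not made up. A row lasts 1/12 s, in which the tool goes at most 41.7 mm and 7.16 degrees, less where a joint would pass 70% of its speed; a pose out of reach is approached as far as the arm can. A call is refused whole if a number of a shift passes 0.0417 or a number of a turn 7.16, either way. A call with a gripper value outside its range is refused whole. The fingers move at their own pace and stop on an object; the grip force is fixed at half the most. Time passes only in rows, so rows that do not move let the fingers close. It gives the time, the measured TCP pose, the force, the opening and the grip force at its end, in the units of the state.
- ctrl.read_state(): the state, without advancing time (a new reading comes with each control period).
- ctrl.get_image(name): name is "scene" or "top"; returns a dict with "pixels" (384x512x3 uint8, red, green, blue), "fx", "fy", "cx", "cy" (pixels), "pose" (4x4, takes a point from camera to world coordinates). Camera axes: x right, y up, looking along -z (the intrinsics and any distortion apply to the point x, -y, -z); pixel columns grow to the right and rows downward; lengths in mm; the calibration is good to about 2 mm. A picture is of the moment at which its call begins. There is no depth.
- ctrl.finish_job(): hands the job in; it is judged then, once.
The state is a dict: "clock": time; "qpos": joint angles; "qd": joint speeds; "tau": joint torques, N m; "eef_pos": TCP position; "tool_rot": TCP orientation; "force": force on the tool from outside, world axes, zero at the start; "torque": the same for the moment, N m; "width": finger opening in mm; "gripper_force": force on a finger pad.
Only numpy, scipy, OpenCV 4.12 (cv2) and the standard library are available. Lean on these libraries where they do the work, as an engineer would, in place of code of your own. Each camera call takes 0.05 s, during which the arm holds its last target. There are 200 camera calls.

### The job

Hold the jam jar's lid down in the jar clamp it stands in: swing the clamp's arm over the jar until it meets its stop, screw the pressing disc down by turning the knob clockwise until you feel it touch the lid, then tighten by one more quarter turn and let go. Do not overtighten, since the jar is glass, and do not shift the jar or the things standing round.

Things in the scene. Friction and masses are not known exactly. Their poses are not given: they have to be found in the camera images.
- clamp: jar clamp fixed to the worktop: light wooden base plate 180 x 110 x 18 mm (x -60 to +120, y -55 to +55 mm), steel post at its back, grey swing arm on the post. Origin on the worktop under the middle of the round wooden seat on which the jar stands, z up; +x points from there to the post, whose axis is 95 mm off
- pivot (a point): point on the post's axis, 186 mm above the worktop, about which the arm swings; the post's cap ends 3 mm higher. The arm is a level grey bar 20 mm wide, its underside 166 mm and its top 182 mm above the worktop, with a round boss 36 mm across and 164 to 184 mm high at each end, 95 mm apart
- swing_arm (a joint): angle of the arm about the post: 0 = over the jar at its stop (arm along the clamp's -x, knob straight above the seat's middle); grows to 1.25 swung out to the clamp's -y side (towards the robot). Stiff: 0.35 N m, about 7 N pushed 50 mm from the post's axis; stays where left. Turning the knob clockwise urges it to its stop
- knob (a joint): angle of the knob, growing clockwise from above (tightening), 0 to 7; 4 mm of disc travel per rad, the knob stays at its height. Touch comes 0.7 to 2.6 rad after the start, new each time. Free turning takes a steady 0.12 N m; at touch this climbs by 0.05 N m within about 0.2 rad (disc sprung, preloaded to 12 N), then by 0.024 N m (6 N of clamping) per rad. Stays where left
- knob_grip (a point): middle of the black six-sided knob on the arm's free end, 206 mm above the worktop, 95 mm from the post's axis: 36 mm across flats, 28 mm high (192 to 220 mm), a 3 mm rib on top. Its y axis is square to one pair of flats, the other pairs 60 degrees apart; it can be gripped from above on any pair
- jar: glass jam jar with a white lid, 75 mm across, 112 mm high, standing loose on the seat, origin in the middle of its underside. The seat's height differs by some millimetres each time. At the start the pressing disc under the arm's end (44 mm across) is 3 to 11 mm higher than the lid, so the arm swings over clear of it
- small_tin: small tin, 58 mm across, 72 mm high, bystander; origin in the middle of its underside
- flat_tin: flat tin with ring pull, 86 mm across, 40 mm high, bystander; origin in the middle of its underside
- canister: grey stoneware canister with wooden lid, 114 mm across, 145 mm high, bystander; origin in the middle of its underside
There are look-alikes about, which are no part of the job. Of the things that look like the clamp, the larger one is meant.

How it is judged (in metres and radians):
On the way, in this order (a step that is already met when the one before it is completed fails the run):
1. the arm has been swung over the jar to its stop (within 0.06 rad), the disc not yet on the lid (value of joint swing_arm below 0.06 rad and contact force between clamp and jar below 0.5 N), for 0.2 s.
2. the disc presses on the lid, the arm still at its stop (value of joint swing_arm below 0.06 rad and contact force between clamp and jar above 3 N), for 0.1 s.
At the end, for the whole second after the job is handed in: the arm is at its stop over the jar (within 0.06 rad); the disc presses the lid with 17.8 to 24.6 N, which is a quarter turn after touching, give or take about 30 degrees; the jar stands upright (within 0.05 rad) on the seat, within 12 mm of its middle; the knob is at rest (value of joint swing_arm below 0.06 rad and contact force between clamp and jar between 17.8 and 24.6 N and horizontal distance between jar and clamp below 0.012 m and angle between jar's own z axis and vertical below 0.05 rad and velocity of joint knob between -0.05 and 0.05 rad/s).
It fails at once if the jar is pressed with more than 26 N (overtightened by about 45 degrees) (contact force between clamp and jar above 26 N).
It fails at once if the jar is shifted by more than 12 mm (distance of jar from where it was at the start of the episode above 0.012 m).
It fails at once if a tin or the canister standing round is shifted by more than 20 mm (distance of any of small_tin, flat_tin, canister from where it was at the start of the episode above 0.02 m).
It also fails if it takes over 64 s, if anything falls off the work surface, if the arm or the gripper's body presses on something with over 40 N, if the wrist force passes 120 N, or if a joint passes its speed limit or range.

## Working session

There is one attempt and no reset: what is moved stays moved. The work goes in short steps, Python scripts to look and compute and a shell command to move; the robot and the scene stay as the last step left them, time stands still between calls to the robot, and variables do not carry over. Pictures are saved under pics/ and viewed, at most 10 in all, crops included, and the job is handed in when it is done.

```bash
mkdir -p pics; ls; python3 - <<'E'
from cell import ctrl
import cv2,numpy as np
for n in("scene","top"):
    d=ctrl.get_image(n);cv2.imwrite(f"pics/{n}0.png",cv2.resize(d["pixels"][:,:,::-1],(800,600),interpolation=cv2.INTER_CUBIC))
    np.savez(n+"0.npz",**d)
    print(n,{k:np.round(v,3).tolist() for k,v in d.items() if k!="pixels"})
print(ctrl.read_state())
E
```

```text
pics
scene {'fx': 406.874, 'fy': 406.874, 'cx': 256.959, 'cy': 197.622, 'pose': [[0.867, 0.303, -0.396, 144.71], [-0.498, 0.503, -0.706, -575.078], [-0.015, 0.81, 0.587, 820.761], [0.0, 0.0, 0.0, 1.0]]}
top {'fx': 386.275, 'fy': 386.275, 'cx': 254.549, 'cy': 192.664, 'pose': [[0.435, 0.752, -0.496, 78.723], [-0.901, 0.364, -0.238, -1.151], [0.002, 0.55, 0.835, 960.554], [0.0, 0.0, 0.0, 1.0]]}
{'clock': 0.1, 'qpos': array([-1.38782221,  0.62927681,  0.03843793,  1.51824566, -0.0269833 ,
        0.99629804, -0.01996449]), 'qd': array([ 0.00107377, -0.00176993, -0.00114738, -0.00450571, -0.0004336 ,
       -0.00033824,  0.00015386]), 'tau': array([ 3.04383357e-03, -5.64522278e+01,  1.23017628e+00, -1.93970525e+01,
        1.11889606e-02,  5.47922304e-03, -2.02497125e-05]), 'eef_pos': array([159.87587381, 629.46436769, 230.47304898]), 'tool_rot': array([-3.13988284e+00,  2.79242258e-05,  2.89286918e+00]), 'force': array([1.33006506, 0.26207215, 1.29112335]), 'torque': array([ 0.03954243, -0.01476661,  0.07392169]), 'gripper_force': 0.0, 'width': 85.24723939970482}
```

View pics/scene0.png

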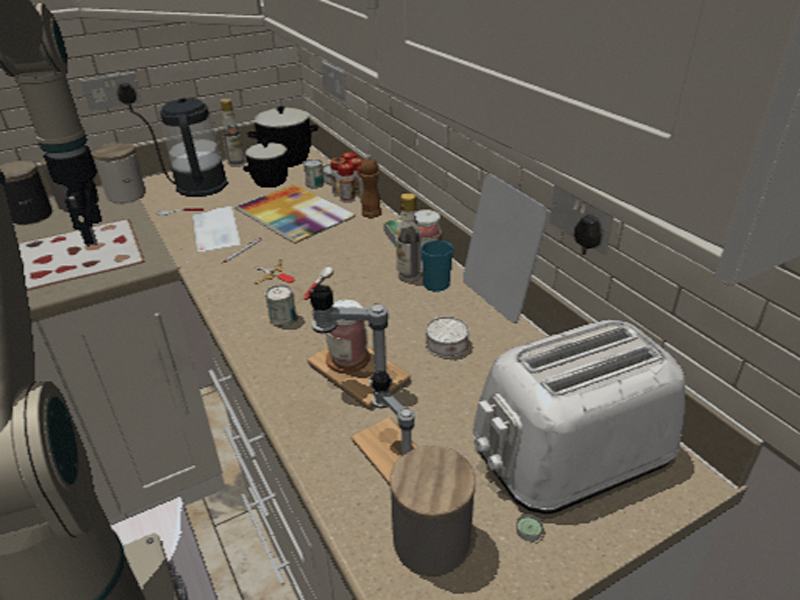

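View pics/top0.png

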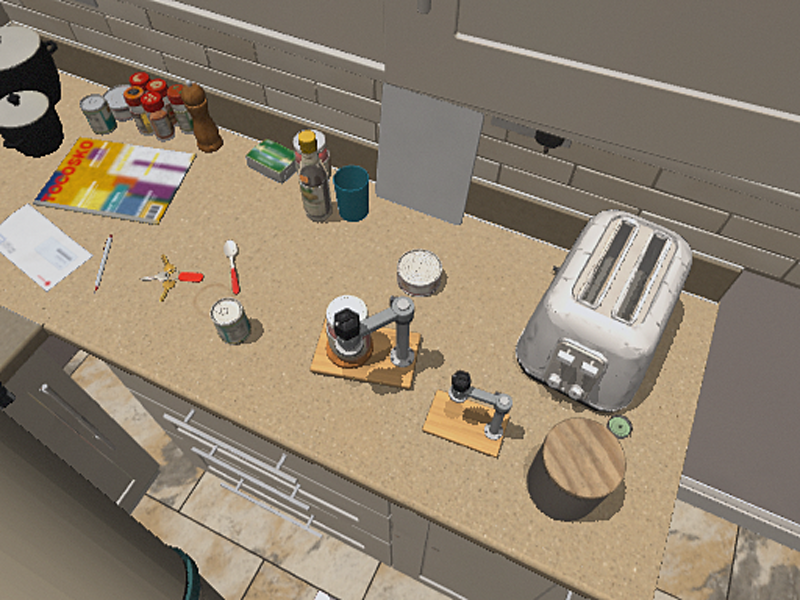

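Candidates for the clamp are the larger one with the jar (top view: knob 347,325, post 402,308) and the smaller, empty one (knob 461,382, post 500,403). I choose the larger. The scene view has it with knob (322,297) and post cap (378,315). I'll check it in one crop of both views.

```bash
cat >h.py <<'E'
import numpy as np,cv2
def ray(d,u,v):
    p=np.array(d["pose"]);r=p[:3,:3]@np.array([(u-d["cx"])/d["fx"],-(v-d["cy"])/d["fy"],-1.]);return p[:3,3],r/np.linalg.norm(r)
def plane(d,u,v,z):
    o,r=ray(d,u,v);return o+r*(z-o[2])/r[2]
def proj(d,P):
    p=np.linalg.inv(np.array(d["pose"]))@np.append(P,1);return d["cx"]-d["fx"]*p[0]/p[2],d["cy"]+d["fy"]*p[1]/p[2]
def tri(a,ua,b,ub):
    o1,r1=ray(a,*ua);o2,r2=ray(b,*ub);s=np.linalg.lstsq(np.c_[r1,-r2],o2-o1,rcond=None)[0]
    p,q=o1+r1*s[0],o2+r2*s[1];return (p+q)/2,np.linalg.norm(p-q)
def black(d,x0,y0,x1,y1,t=45):
    m=np.zeros(d["pixels"].shape[:2],np.uint8);m[y0:y1,x0:x1]=(d["pixels"][y0:y1,x0:x1].max(2)<t)
    n,l,s,c=cv2.connectedComponentsWithStats(m);k=1+s[1:,4].argmax();return c[k],s[k]
E
python3 - <<'E'
from h import *
S=dict(np.load("scene0.npz"));T=dict(np.load("top0.npz"))
ks,ss=black(S,190,175,225,220);kt,st=black(T,200,190,240,225)
print(ks,ss,kt,st,tri(S,ks,T,kt))
# wood plate contour in top
hsv=cv2.cvtColor(T["pixels"],cv2.COLOR_RGB2HSV)
print(hsv[238,225],hsv[242,255],hsv[180,200])
print("post cap guess",plane(T,402/1.5625,302/1.5625,189),plane(S,378/1.5625,311/1.5625,189))
a=cv2.resize(S["pixels"][170:265,185:275,::-1],None,fx=4.4,fy=4.4,interpolation=cv2.INTER_CUBIC)
b=cv2.resize(T["pixels"][170:265,190:280,::-1],None,fx=4.4,fy=4.4,interpolation=cv2.INTER_CUBIC)
cv2.imwrite("pics/crop.png",np.hstack([a,b]))
E
```

```text
[205.44270833 190.5       ] [198 182  15  17 192] [221.90229885 208.64942529] [214 198  16  20 174] (array([456.69058782, 261.4857878 , 206.73788154]), np.float64(3.1080408454627237))
[ 16 132 205] [ 16 129 132] [ 18  79 187]
post cap guess [538.32169376 211.77294324 189.        ] [533.97620946 200.51266301 189.        ]
```

View pics/crop.png

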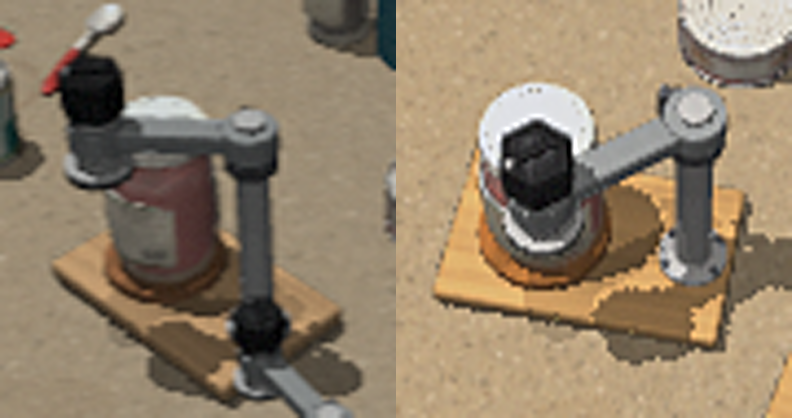

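```bash
python3 - <<'E'
from h import *
S=dict(np.load("scene0.npz"));T=dict(np.load("top0.npz"))
cs=lambda x,y:(185+(x+.5)/4.4-.5,170+(y+.5)/4.4-.5); ct=lambda x,y:(190+(x-396+.5)/4.4-.5,170+(y+.5)/4.4-.5)
np.set_printoptions(precision=1,suppress=True)
c=tri(S,cs(252,120),T,ct(694,108));print("cap",c,plane(S,*cs(252,120),189),plane(T,*ct(694,108),189))
for n,q in(("LL",(436,292)),("LR",(717,336)),("UR",(745,192))):print(n,plane(T,*ct(*q),18))
for n,q in(("L",(53,265)),("F",(222,392)),("R",(342,312))):print(n,plane(S,*cs(*q),18))
print("lid",plane(T,*ct(537,128),140))
# knob mask top-face: hull vertices, both views
for d,(x0,y0,x1,y1) in((S,(190,175,225,220)),(T,(200,190,240,225))):
    m=np.zeros(d["pixels"].shape[:2],np.uint8);m[y0:y1,x0:x1]=(d["pixels"][y0:y1,x0:x1].max(2)<50)
    h=cv2.approxPolyDP(cv2.convexHull(max(cv2.findContours(m,0,1)[0],key=cv2.contourArea)),1.0,True)[:,0]
    for u in h:print(u,plane(d,*u.astype(float),220)[:2])
z=np.hstack([cv2.resize(i,(400,480),interpolation=cv2.INTER_LANCZOS4) for i in(S["pixels"][178:202,195:215,::-1],T["pixels"][196:220,212:232,::-1])])
cv2.imwrite("pics/knob.png",np.clip(z.astype(float)*2.5,0,255).astype(np.uint8))
E
```

```text
cap (array([538.7, 211.3, 186.7]), np.float64(2.0804579330571267)) [538.5 209.1 189. ] [536.1 210.6 189. ]
LL [445.4 342.4  18. ]
LR [494.  173.4  18. ]
UR [593.7 200.3  18. ]
L [446.1 341.4  18. ]
F [489.5 171.3  18. ]
R [593.1 197.3  18. ]
lid [513.7 299.  140. ]
[203 182] [462.3 284.1]
[210 184] [474.4 265.7]
[212 188] [471.  245.9]
[212 198] [452.3 205.4]
[201 198] [428.5 219.7]
[198 190] [436.  256.4]
[222 198] [473.3 269.9]
[229 202] [470.7 250.6]
[229 214] [443.  235.9]
[220 217] [427.6 250.2]
[214 212] [433.  268.3]
[214 202] [456.  281.1]
```

View pics/knob.png

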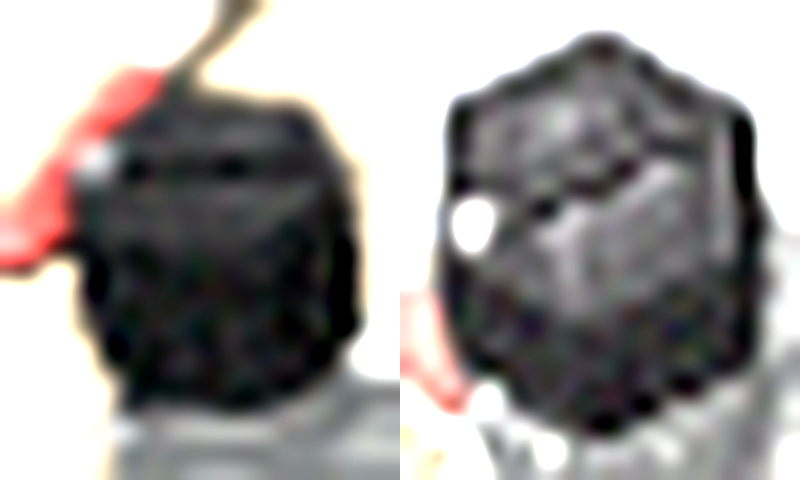

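The crop confirms the larger clamp. It has a light wooden plate, the jar with its white lid, and the arm swung out with the black knob. In knob.png (right, top view) the top face has vertices at about (600,35), (740,105), (745,230), (580,305), (450,235) and (450,105), with the rib running from (520,215) to (680,150).

```bash
python3 - <<'E'
from h import *
S=dict(np.load("scene0.npz"));T=dict(np.load("top0.npz"))
np.set_printoptions(precision=1,suppress=True)
kt=lambda x,y:(212+(x-400+.5)/20-.5,196+(y+.5)/20-.5);ks=lambda x,y:(195+(x+.5)/20-.5,178+(y+.5)/20-.5)
V=np.array([plane(T,*kt(*q),220)[:2] for q in((600,40),(738,108),(740,235),(580,305),(455,235),(455,108))])
c=V.mean(0);print(V,c)
a=np.degrees(np.arctan2(*(V-c).T[::-1]));print(a,a%60,np.linalg.norm(V-c,axis=1))
for f,d,p,q in((kt,T,(520,215),(680,150)),(ks,S,(120,165),(310,165))):
    r=plane(d,*f(*q),222)-plane(d,*f(*p),222);print("rib",np.degrees(np.arctan2(r[1],r[0])),np.hypot(*r[:2]),(plane(d,*f(*q),222)+plane(d,*f(*p),222))/2)
P=np.array([537.3,209.5]);r=c-P;print("arm",np.hypot(*r),np.degrees(np.arctan2(r[1],r[0])))
E
```

```text
[[473.9 271.5]
 [472.7 253.1]
 [458.  245. ]
 [442.1 256.8]
 [444.1 273.7]
 [458.8 281.9]] [458.3 263.7]
[  26.5  -36.2  -90.9 -156.9  144.7   88.5] [26.5 23.8 29.1 23.1 24.7 28.5] [17.5 17.9 18.7 17.5 17.4 18.2]
rib -38.1737916233507 19.524518975953704 [456.2 261.7 222. ]
rib -31.16924597912058 25.005054137876208 [459.1 261.7 222. ]
arm 95.81620049852232 145.5804734254397
```

```bash
h="python3 -m handwheel"
$h '[[[0,0,0],[-0.0237,-0.0177,-0.0025],0],[[0,0,0],[-0.0237,-0.0177,-0.0025],0],[[0,0,0],[-0.0237,-0.0177,-0.0025],0],[[0,0,0],[-0.0237,-0.0177,-0.0025],0]]'
$h '[[[0,0,0],[-0.0237,-0.0177,-0.0025],0],[[0,0,0],[-0.0237,-0.0177,-0.0025],0],[[0,0,0],[-0.0237,-0.0177,-0.0025],0],[[0,0,0],[-0.0237,-0.0177,-0.0025],0]]'
$h '[[[0,0,0],[-0.0237,-0.0177,-0.0025],0],[[0,0,0],[-0.0237,-0.0177,-0.0025],0],[[0,0,0],[-0.0237,-0.0177,-0.0025],0],[[0,0,0],[-0.0237,-0.0177,-0.0025],0]]'
$h '[[[0,0,0],[-0.0237,-0.0177,-0.0025],0],[[0,0,0],[-0.0237,-0.0177,-0.0025],0],[[0,0,0],[-0.0237,-0.0177,-0.0025],0],[[0,0,0],[-0.0237,-0.0177,-0.0025],0]]'
$h '[[[0,0,-7.1],[0,0,0],0],[[0,0,-7.1],[0,0,0],0],[[0,0,-7.1],[0,0,0],0],[[0,0,0],[0,0,0],0]]'
python3 -c "
from cell import ctrl;print(ctrl.read_state())"
```

```text
clock: 0.43
eef_pos: [235.0, 536.6, 240.9]
tool_rot: [-3.14, 0.0, 2.893]
force: [0.9, 0.1, -0.4]
width: 85.1
gripper_force: 0.0
clock: 0.77
eef_pos: [309.5, 444.6, 251.1]
tool_rot: [-3.141, -0.0, 2.893]
force: [0.4, 0.9, -0.3]
width: 85.7
gripper_force: 0.0
clock: 1.1
eef_pos: [383.9, 352.7, 261.2]
tool_rot: [-3.141, -0.0, 2.893]
force: [0.5, 0.8, -0.3]
width: 85.2
gripper_force: 0.0
clock: 1.43
eef_pos: [458.3, 260.7, 271.2]
tool_rot: [-3.141, -0.0, 2.893]
force: [0.5, -0.1, 0.2]
width: 85.4
gripper_force: 0.0
clock: 1.77
eef_pos: [457.7, 261.8, 271.0]
tool_rot: [3.142, -0.001, -3.016]
force: [-0.2, 0.1, 0.1]
width: 85.7
gripper_force: 0.0
{'clock': 1.7667, 'qpos': array([-0.5632987 ,  0.40609377, -0.01300416,  1.80690382,  0.0058958 ,
        0.92943052,  1.11749266]), 'qd': array([-0.02435993, -0.00107789,  0.03050186,  0.00036064, -0.02057144,
        0.00062   , -0.16430685]), 'tau': array([ 5.43364808e-01, -4.34217596e+01,  2.24270853e-01, -1.85303807e+01,
        1.54578653e-01,  7.43259763e-03,  1.09858274e+00]), 'eef_pos': array([457.69321726, 261.76507571, 270.97967756]), 'tool_rot': array([ 3.14156729e+00, -8.96628214e-04, -3.01611961e+00]), 'force': array([-0.22281594,  0.05710465,  0.08288823]), 'torque': array([-0.02226588,  0.01684571,  0.01765281]), 'gripper_force': 0.0, 'width': 85.66457944819165}
```

```bash
h="python3 -m handwheel"
$h '[[[0,0,-7.1],[0,0,0],0],[[0,0,-7.1],[0,0,0],0],[[0,0,-7.1],[0,0,0],0],[[0,0,-7.1],[0,0,0],0],[[0,0,-7.1],[0,0,0],0]]' >/dev/null
$h '[[[0,0,-7.1],[0,0,0],0],[[0,0,-7.1],[0,0,0],0],[[0,0,-7.1],[0,0,0],0],[[0,0,-7.1],[0,0,0],0],[[0,0,-7.1],[0,0,0],0]]' >/dev/null
$h '[[[0,0,-7.1],[0,0,0],0],[[0,0,0],[0,0,0],0],[[0,0,0],[0,0,0],0]]'
python3 - <<'E'
from cell import ctrl
from h import *
s=ctrl.read_state();print(s["qpos"],s["tool_rot"],s["torque"],s["tau"][6])
T=ctrl.get_image("top");S=ctrl.get_image("scene")
i=[cv2.resize(a,(400,480),interpolation=cv2.INTER_CUBIC) for a in (S["pixels"][130:226,170:250,::-1],T["pixels"][150:246,190:270,::-1])]
cv2.imwrite("pics/above.png",np.hstack(i))
E
```

```text
clock: 2.85
eef_pos: [457.7, 262.0, 271.0]
tool_rot: [3.141, -0.0, -1.661]
force: [0.0, -0.6, -0.4]
width: 85.2
gripper_force: 0.0
[-0.32336942  0.42396892 -0.35667058  1.79987443  0.17718976  0.94976079
  2.29644788] [ 3.14090403e+00 -2.39998491e-04 -1.66125830e+00] [-0.01285194 -0.01682136 -0.0175721 ] 0.180139672011137
```

View pics/above.png

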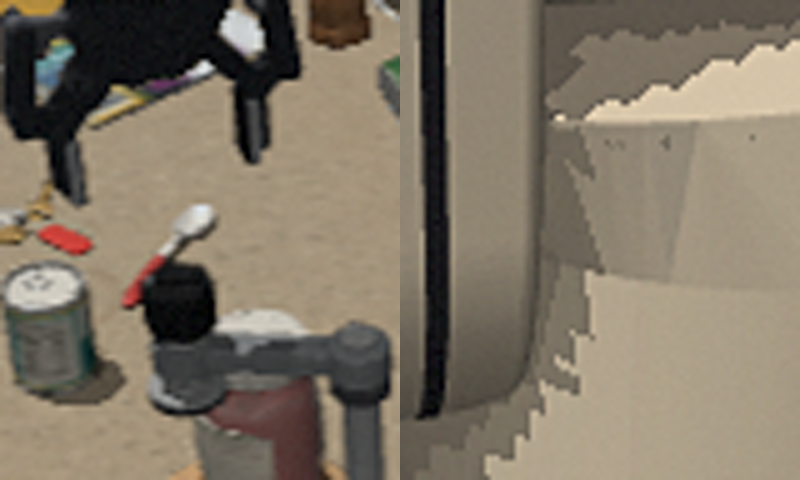

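The scene view shows the open fingertips at (75,200) and (255,155), straddling the knob at (180,270). The arm hides the top view. Going down to grip.

```bash
h="python3 -m handwheel"
$h '[[[0,0,-1],[0,0,0.02],0],[[0,0,0],[0,0,0.02],0],[[0,0,0],[0,0,0.015],0],[[0,0,0],[0,0,0.015],0],[[0,0,0],[0,0,0.009],0]]'
$h '[[[0,0,0],[0,0,0],0.3],[[0,0,0],[0,0,0],0.45],[[0,0,0],[0,0,0],0.5],[[0,0,0],[0,0,0],0.55],[[0,0,0],[0,0,0],0.6]]'
$h '[[[0,0,0],[0,0,0],0.7],[[0,0,0],[0,0,0],0.7],[[0,0,0],[0,0,0],0.7],[[0,0,0],[0,0,0],0.7],[[0,0,0],[0,0,0],0.7]]'
python3 -c "
from cell import ctrl;s=ctrl.read_state();print(s['qpos'],s['torque'],s['tau'][6])"
```

```text
clock: 3.37
eef_pos: [457.2, 261.7, 190.8]
tool_rot: [3.14, -0.001, -1.641]
force: [0.6, 0.1, 0.2]
width: 85.4
gripper_force: 0.0
clock: 3.78
eef_pos: [458.8, 262.5, 193.5]
tool_rot: [-3.139, 0.001, -1.639]
force: [0.4, -0.8, 2.7]
width: 35.3
gripper_force: 50.2
clock: 4.2
eef_pos: [458.8, 262.4, 193.6]
tool_rot: [-3.139, 0.001, -1.639]
force: [0.5, -0.8, 5.7]
width: 35.2
gripper_force: 60.6
[-0.34726348  0.51982852 -0.33070225  1.89326716  0.23619741  0.76359936
  2.26488053] [-0.16661881  0.0891331  -0.0780984 ] 0.08287401404231787
```

```bash
h="python3 -m handwheel"
$h '[[[0,0,0],[0,0,-0.002],0.7],[[0,0,1.5],[-0.0021,-0.0013,0],0.7],[[0,0,1.5],[-0.0021,-0.0013,0],0.7],[[0,0,3],[-0.0042,-0.0026,0],0.7],[[0,0,3],[-0.0042,-0.0026,0],0.7]]'
$h '[[[0,0,3],[-0.0042,-0.0026,0],0.7],[[0,0,3],[-0.0042,-0.0026,0],0.7],[[0,0,3],[-0.0042,-0.0026,0],0.7],[[0,0,3],[-0.0042,-0.0026,0],0.7],[[0,0,3],[-0.0042,-0.0026,0],0.7]]'
python3 -c "
from cell import ctrl;s=ctrl.read_state();print(s['qpos'],s['torque'],s['tau'][6])"
```

```text
clock: 4.62
eef_pos: [466.3, 272.2, 193.7]
tool_rot: [3.14, -0.003, -1.8]
force: [-0.6, -4.7, -4.4]
width: 34.9
gripper_force: 64.4
clock: 5.03
eef_pos: [484.9, 288.4, 193.7]
tool_rot: [3.14, -0.004, -2.061]
force: [-3.5, -2.7, -3.6]
width: 34.7
gripper_force: 64.5
[-0.45045925  0.55825158 -0.20709424  1.79450114  0.15162649  0.80842041
  1.91922933] [-0.61043811 -0.18965274  0.06003849] 0.4867032542824745
```

```bash
h="python3 -m handwheel"
$h '[[[0,0,3],[-0.0042,-0.0026,0],0.7],[[0,0,3],[-0.0042,-0.0026,0],0.7],[[0,0,3],[-0.0042,-0.0026,0],0.7],[[0,0,3],[-0.0042,-0.0026,0],0.7],[[0,0,0],[0,0,0],0.7]]'
$h '[[[0,0,1.5],[-0.0021,-0.0013,0],0.7],[[0,0,1.5],[-0.0021,-0.0013,0],0.7],[[0,0,0],[0,0,0],0.7]]'
python3 -c "
from cell import ctrl;s=ctrl.read_state();print(s['qpos'],s['torque'],s['tau'][6])"
```

```text
clock: 5.45
eef_pos: [503.2, 297.9, 193.7]
tool_rot: [3.141, -0.002, -2.269]
force: [-1.0, -1.8, -4.5]
width: 35.1
gripper_force: 64.6
clock: 5.7
eef_pos: [507.8, 299.6, 193.8]
tool_rot: [3.14, -0.002, -2.32]
force: [-2.7, -0.8, -5.9]
width: 35.1
gripper_force: 64.4
[-0.49547535  0.58674025 -0.13242179  1.72799412  0.09772275  0.83511812
  1.72053309] [-0.30875322  0.08866672 -0.14591889] -0.04788347636349499
```

```bash
h="python3 -m handwheel"
$h '[[[0,0,1],[-0.0014,-0.0009,0],0.7],[[0,0,1],[-0.0014,-0.0009,0],0.7],[[0,0,0],[0,0,0],0.7]]'
$h '[[[0,0,1],[-0.0014,-0.0009,0],0.7],[[0,0,0],[0,0,0],0.7]]'
$h '[[[0,0,1],[-0.0014,-0.0009,0],0.7],[[0,0,0],[0,0,0],0.7]]'
$h '[[[0,0,1],[-0.0014,-0.0009,0],0.7],[[0,0,0],[0,0,0],0.7]]'
```

```text
clock: 5.95
eef_pos: [511.1, 300.6, 193.8]
tool_rot: [3.14, -0.001, -2.355]
force: [-2.7, 1.5, -8.9]
width: 35.2
gripper_force: 64.1
clock: 6.12
eef_pos: [512.6, 301.0, 193.8]
tool_rot: [3.14, -0.001, -2.372]
force: [-4.8, 0.9, -10.1]
width: 35.1
gripper_force: 64.0
clock: 6.28
eef_pos: [512.6, 301.0, 193.8]
tool_rot: [3.139, -0.004, -2.389]
force: [-8.5, 0.1, -6.2]
width: 34.4
gripper_force: 64.4
clock: 6.45
eef_pos: [512.7, 301.0, 193.7]
tool_rot: [3.138, -0.007, -2.406]
force: [-12.2, -0.2, -3.9]
width: 34.8
gripper_force: 64.8
```

```bash
h="python3 -m handwheel"
cat >r.py <<'E'
from cell import ctrl
import numpy as np
s=ctrl.read_state();print("t %.2f yaw %.2f q7 %.3f Tz %.3f tau7 %.3f F %s pos %s"%(s['clock'],np.degrees(s['tool_rot'][2]),s['qpos'][6],s['torque'][2],s['tau'][6],np.round(s['force'],1),np.round(s['eef_pos'],1)))
E
r="python3 r.py"
$h '[[[0,0,0],[0.0017,0.0011,0],0.7],[[0,0,0],[0,0,0],0.7],[[0,0,0],[0,0,0],0.7]]' >/dev/null; $r
$h '[[[0,0,2],[0,0,0],0.7],[[0,0,2],[0,0,0],0.7],[[0,0,2],[0,0,0],0.7]]' >/dev/null; $r
$h '[[[0,0,2],[0,0,0],0.7]]' >/dev/null; $r
$h '[[[0,0,2],[0,0,0],0.7]]' >/dev/null; $r
$h '[[[0,0,2],[0,0,0],0.7]]' >/dev/null; $r
$h '[[[0,0,2],[0,0,0],0.7]]' >/dev/null; $r
$h '[[[0,0,2],[0,0,0],0.7]]' >/dev/null; $r
$h '[[[0,0,2],[0,0,0],0.7]]' >/dev/null; $r
$h '[[[0,0,2],[0,0,0],0.7]]' >/dev/null; $r
```

```text
t 6.70 yaw -137.84 q7 1.655 Tz -0.046 tau7 0.068 F [-7.8  0.7 -7.7] pos [512.6 301.  193.8]
t 6.95 yaw -143.90 q7 1.570 Tz 0.128 tau7 0.230 F [-7.7  0.5 -8.9] pos [512.6 301.  193.8]
t 7.03 yaw -145.90 q7 1.542 Tz 0.080 tau7 0.228 F [-7.9  0.6 -6.9] pos [512.5 301.  193.7]
t 7.12 yaw -147.89 q7 1.514 Tz 0.159 tau7 0.228 F [-8.   1.3 -7.9] pos [512.5 301.1 193.7]
t 7.20 yaw -149.89 q7 1.486 Tz 0.065 tau7 0.228 F [-7.2 -0.  -7.2] pos [512.5 301.1 193.8]
t 7.28 yaw -151.89 q7 1.458 Tz 0.105 tau7 0.228 F [-6.8  0.9 -6.7] pos [512.5 301.1 193.8]
t 7.37 yaw -153.89 q7 1.430 Tz 0.133 tau7 0.228 F [-7.3  0.4 -7.3] pos [512.4 301.1 193.7]
t 7.45 yaw -155.89 q7 1.402 Tz 0.119 tau7 0.228 F [-7.   0.8 -7.1] pos [512.5 301.2 193.8]
t 7.53 yaw -157.89 q7 1.374 Tz 0.082 tau7 0.228 F [-7.1  1.4 -7.1] pos [512.4 301.2 193.8]
```

```bash
h="python3 -m handwheel"; r="python3 r.py"
$h '[[[0,0,2],[0,0,0],0.7],[[0,0,2],[0,0,0],0.7]]' >/dev/null; $r
$h '[[[0,0,2],[0,0,0],0.7],[[0,0,2],[0,0,0],0.7]]' >/dev/null; $r
$h '[[[0,0,2],[0,0,0],0.7],[[0,0,2],[0,0,0],0.7]]' >/dev/null; $r
$h '[[[0,0,2],[0,0,0],0.7],[[0,0,2],[0,0,0],0.7]]' >/dev/null; $r
$h '[[[0,0,2],[0,0,0],0.7],[[0,0,2],[0,0,0],0.7]]' >/dev/null; $r
$h '[[[0,0,2],[0,0,0],0.7],[[0,0,2],[0,0,0],0.7]]' >/dev/null; $r
$h '[[[0,0,2],[0,0,0],0.7],[[0,0,2],[0,0,0],0.7]]' >/dev/null; $r
$h '[[[0,0,2],[0,0,0],0.7],[[0,0,2],[0,0,0],0.7]]' >/dev/null; $r
$h '[[[0,0,2],[0,0,0],0.7],[[0,0,2],[0,0,0],0.7]]' >/dev/null; $r
$h '[[[0,0,2],[0,0,0],0.7],[[0,0,2],[0,0,0],0.7]]' >/dev/null; $r
```

```text
t 7.70 yaw -161.88 q7 1.318 Tz 0.110 tau7 0.228 F [-7.1  1.4 -7.1] pos [512.4 301.3 193.7]
t 7.87 yaw -165.88 q7 1.262 Tz 0.156 tau7 0.228 F [-7.1  0.5 -7.5] pos [512.4 301.3 193.8]
t 8.03 yaw -169.88 q7 1.206 Tz 0.078 tau7 0.228 F [-7.3  2.  -6.7] pos [512.4 301.4 193.8]
t 8.20 yaw -173.88 q7 1.150 Tz 0.138 tau7 0.228 F [-6.9  2.1 -6.8] pos [512.3 301.4 193.7]
t 8.37 yaw -177.88 q7 1.095 Tz 0.133 tau7 0.228 F [-6.9  1.1 -7.1] pos [512.4 301.5 193.8]
t 8.53 yaw 178.13 q7 1.039 Tz 0.130 tau7 0.228 F [-6.8  1.2 -7.1] pos [512.3 301.5 193.8]
t 8.70 yaw 174.13 q7 0.983 Tz 0.112 tau7 0.228 F [-6.6  1.2 -7.6] pos [512.3 301.6 193.7]
t 8.87 yaw 170.13 q7 0.927 Tz 0.136 tau7 0.228 F [-6.5  0.8 -6.9] pos [512.3 301.7 193.7]
t 9.03 yaw 166.13 q7 0.872 Tz 0.130 tau7 0.228 F [-7.4  1.6 -7.6] pos [512.4 301.7 193.8]
t 9.20 yaw 162.14 q7 0.816 Tz 0.160 tau7 0.229 F [-6.3  0.4 -8.3] pos [512.4 301.8 193.8]
```

```bash
h="python3 -m handwheel"; r="python3 r.py"
$h '[[[0,0,2],[0,0,0],0.7],[[0,0,2],[0,0,0],0.7]]' >/dev/null; $r
$h '[[[0,0,2],[0,0,0],0.7],[[0,0,2],[0,0,0],0.7]]' >/dev/null; $r
$h '[[[0,0,2],[0,0,0],0.7],[[0,0,2],[0,0,0],0.7]]' >/dev/null; $r
$h '[[[0,0,2],[0,0,0],0.7],[[0,0,2],[0,0,0],0.7]]' >/dev/null; $r
$h '[[[0,0,2],[0,0,0],0.7],[[0,0,2],[0,0,0],0.7]]' >/dev/null; $r
$h '[[[0,0,2],[0,0,0],0.7],[[0,0,2],[0,0,0],0.7]]' >/dev/null; $r
$h '[[[0,0,2],[0,0,0],0.7],[[0,0,2],[0,0,0],0.7]]' >/dev/null; $r
$h '[[[0,0,2],[0,0,0],0.7],[[0,0,2],[0,0,0],0.7]]' >/dev/null; $r
$h '[[[0,0,2],[0,0,0],0.7],[[0,0,2],[0,0,0],0.7]]' >/dev/null; $r
$h '[[[0,0,2],[0,0,0],0.7],[[0,0,2],[0,0,0],0.7]]' >/dev/null; $r
```

```text
t 9.37 yaw 158.14 q7 0.760 Tz 0.166 tau7 0.228 F [-6.5  1.7 -8. ] pos [512.4 301.8 193.8]
t 9.53 yaw 154.14 q7 0.705 Tz 0.128 tau7 0.228 F [-6.6  1.4 -7.9] pos [512.4 301.9 193.8]
t 9.70 yaw 150.14 q7 0.649 Tz 0.134 tau7 0.229 F [-6.6  1.  -8.1] pos [512.4 301.9 193.8]
t 9.87 yaw 146.14 q7 0.594 Tz 0.124 tau7 0.229 F [-6.7  1.8 -8.6] pos [512.5 302.  193.8]
t 10.03 yaw 142.15 q7 0.538 Tz 0.136 tau7 0.229 F [-6.3  2.9 -8.1] pos [512.5 302.  193.8]
t 10.20 yaw 138.15 q7 0.483 Tz 0.113 tau7 0.229 F [-6.5  1.5 -8.5] pos [512.5 302.1 193.7]
t 10.37 yaw 134.15 q7 0.428 Tz 0.144 tau7 0.229 F [-6.2  1.2 -8.3] pos [512.6 302.1 193.8]
t 10.53 yaw 130.16 q7 0.372 Tz 0.100 tau7 0.229 F [-5.4  2.5 -8.2] pos [512.6 302.2 193.8]
t 10.70 yaw 126.16 q7 0.317 Tz 0.097 tau7 0.229 F [-5.8  1.4 -8.4] pos [512.7 302.2 193.8]
t 10.87 yaw 122.16 q7 0.261 Tz 0.129 tau7 0.229 F [-6.6  2.2 -9. ] pos [512.7 302.3 193.8]
```

```bash
h="python3 -m handwheel"; r="python3 r.py"
$h '[[[0,0,2],[0,0,0],0.7],[[0,0,2],[0,0,0],0.7]]' >/dev/null; $r
$h '[[[0,0,2],[0,0,0],0.7],[[0,0,2],[0,0,0],0.7]]' >/dev/null; $r
$h '[[[0,0,2],[0,0,0],0.7],[[0,0,2],[0,0,0],0.7]]' >/dev/null; $r
$h '[[[0,0,2],[0,0,0],0.7],[[0,0,2],[0,0,0],0.7]]' >/dev/null; $r
$h '[[[0,0,2],[0,0,0],0.7],[[0,0,2],[0,0,0],0.7]]' >/dev/null; $r
$h '[[[0,0,2],[0,0,0],0.7],[[0,0,2],[0,0,0],0.7]]' >/dev/null; $r
$h '[[[0,0,2],[0,0,0],0.7],[[0,0,2],[0,0,0],0.7]]' >/dev/null; $r
$h '[[[0,0,2],[0,0,0],0.7],[[0,0,2],[0,0,0],0.7]]' >/dev/null; $r
$h '[[[0,0,2],[0,0,0],0.7],[[0,0,2],[0,0,0],0.7]]' >/dev/null; $r
$h '[[[0,0,2],[0,0,0],0.7],[[0,0,2],[0,0,0],0.7]]' >/dev/null; $r
```

```text
t 11.03 yaw 118.16 q7 0.206 Tz 0.105 tau7 0.229 F [-5.2  2.1 -9.4] pos [512.8 302.3 193.8]
t 11.20 yaw 114.16 q7 0.151 Tz 0.088 tau7 0.229 F [-5.8  1.6 -7.9] pos [512.8 302.3 193.8]
t 11.37 yaw 110.17 q7 0.095 Tz 0.113 tau7 0.178 F [-5.7  1.7 -8.3] pos [512.9 302.3 193.8]
t 11.53 yaw 106.17 q7 0.040 Tz 0.183 tau7 0.178 F [-5.4  2.1 -8.6] pos [512.9 302.3 193.8]
t 11.70 yaw 102.18 q7 -0.015 Tz 0.233 tau7 0.177 F [ -5.9   2.4 -10.4] pos [513.  302.3 193.8]
t 11.87 yaw 98.18 q7 -0.070 Tz 0.163 tau7 0.175 F [-5.   1.5 -9.4] pos [513.  302.3 193.8]
t 12.03 yaw 94.18 q7 -0.126 Tz 0.204 tau7 0.174 F [-4.8  0.5 -9. ] pos [513.1 302.4 193.8]
t 12.20 yaw 90.19 q7 -0.181 Tz 0.214 tau7 0.172 F [-5.6  0.8 -9.7] pos [513.1 302.4 193.8]
t 12.37 yaw 86.19 q7 -0.236 Tz 0.149 tau7 0.171 F [-4.1  1.3 -9. ] pos [513.2 302.4 193.8]
t 12.53 yaw 82.19 q7 -0.292 Tz 0.164 tau7 0.169 F [-4.7  1.4 -8.8] pos [513.2 302.3 193.8]
```

Touch came at yaw ≈112° (torque stepped by 0.05 N m, then ramped 0.024 N m/rad). The target is therefore yaw ≈22°, which is 60° more.

```bash
h="python3 -m handwheel"; r="python3 r.py"
$h '[[[0,0,3],[0,0,0],0.7],[[0,0,3],[0,0,0],0.7],[[0,0,3],[0,0,0],0.7],[[0,0,3],[0,0,0],0.7],[[0,0,3],[0,0,0],0.7]]' >/dev/null; $r
$h '[[[0,0,3],[0,0,0],0.7],[[0,0,3],[0,0,0],0.7],[[0,0,3],[0,0,0],0.7],[[0,0,3],[0,0,0],0.7],[[0,0,3],[0,0,0],0.7]]' >/dev/null; $r
$h '[[[0,0,3],[0,0,0],0.7],[[0,0,3],[0,0,0],0.7],[[0,0,3],[0,0,0],0.7],[[0,0,3],[0,0,0],0.7],[[0,0,3],[0,0,0],0.7]]' >/dev/null; $r
$h '[[[0,0,3],[0,0,0],0.7],[[0,0,3],[0,0,0],0.7],[[0,0,3],[0,0,0],0.7],[[0,0,3],[0,0,0],0.7],[[0,0,2],[0,0,0],0.7]]' >/dev/null; $r
$h '[[[0,0,0],[0,0,0],0.7],[[0,0,0],[0,0,0],0.7]]'; $r
```

```text
t 12.95 yaw 67.15 q7 -0.500 Tz 0.151 tau7 0.335 F [-4.4  1.7 -8. ] pos [513.5 302.3 193.8]
t 13.37 yaw 52.15 q7 -0.709 Tz 0.213 tau7 0.331 F [-3.7  1.2 -9.1] pos [513.6 302.2 193.8]
t 13.78 yaw 37.15 q7 -0.919 Tz 0.203 tau7 0.327 F [-3.5 -0.2 -9.1] pos [513.8 302.  193.8]
t 14.20 yaw 23.15 q7 -1.116 Tz 0.186 tau7 0.018 F [-3.2 -0.7 -9.1] pos [513.8 301.9 193.8]
clock: 14.37
eef_pos: [513.9, 301.9, 193.8]
tool_rot: [-3.14, 0.001, 0.406]
force: [-4.1, 1.6, -10.7]
width: 34.9
gripper_force: 63.8
t 14.37 yaw 23.27 q7 -1.113 Tz -0.008 tau7 -0.008 F [ -4.1   1.6 -10.7] pos [513.9 301.9 193.8]
```

```bash
h="python3 -m handwheel"; r="python3 r.py"
$h '[[[0,0,0],[0,0,0],0.5],[[0,0,0],[0,0,0],0.3],[[0,0,0],[0,0,0],0.1],[[0,0,0],[0,0,0],0],[[0,0,0],[0,0,0],0]]'
$h '[[[0,0,0],[0,0,0],0],[[0,0,0],[0,0,-0.005],0],[[0,0,0],[0,0,-0.015],0],[[0,0,0],[0,0,-0.02],0],[[0,0,0],[0,0,-0.03],0]]'
$h '[[[0,0,0],[0,0,-0.03],0],[[0,0,0],[0,0,-0.03],0],[[0,0,0],[0,0,0],0]]'
python3 - <<'E'
from cell import ctrl
from h import *
S=ctrl.get_image("scene")
cv2.imwrite("pics/end.png",cv2.resize(S["pixels"][140:275,170:300,::-1],None,fx=4.4,fy=4.4,interpolation=cv2.INTER_CUBIC))
E
```

```text
clock: 14.78
eef_pos: [515.8, 300.8, 195.2]
tool_rot: [3.141, -0.002, 0.404]
force: [-0.4, -0.9, -1.3]
width: 85.2
gripper_force: 0.0
clock: 15.2
eef_pos: [513.4, 300.5, 263.6]
tool_rot: [3.141, 0.004, 0.404]
force: [-0.1, 0.9, 0.1]
width: 85.6
gripper_force: 0.0
clock: 15.45
eef_pos: [518.1, 300.8, 330.7]
tool_rot: [-3.142, -0.01, 0.404]
force: [0.7, -0.8, 0.1]
width: 85.2
gripper_force: 0.0
```

View pics/end.png

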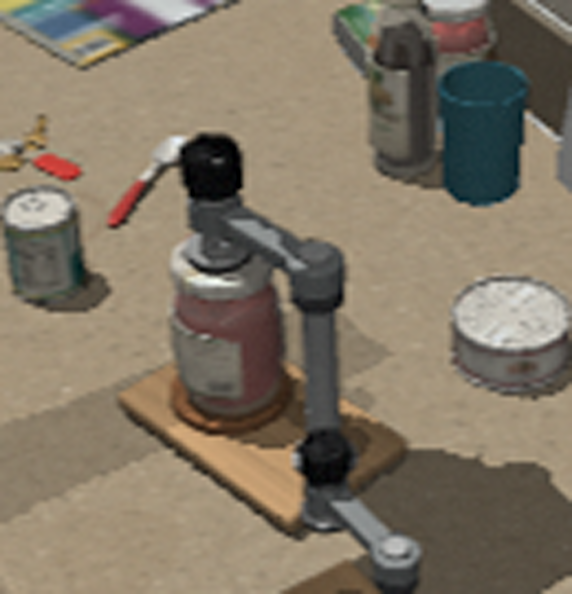

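The disc (215,250) sits on the lid, the arm is over the jar along the plate, the jar is upright on its seat, and the tins have not moved. Handing in.

```bash
python3 -c "
from cell import ctrl;print(ctrl.finish_job())"
```

```text
the job is handed in; nothing more can be done
None
```

I handed the job in at about 15.5 s: the arm is at its stop over the jar, the knob went about 89° past the felt touch (roughly 21 N estimated, not measured), and the gripper is clear; no verdict was returned.

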